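# Tip a rejected valve body out of a packed tray and stand it on the check scale

### The job

The red-topped valve body in the front row of the tightly packed blue tray is a reject: press down on the front edge of its top until it tips forward and comes to rest leaning on the tray's slope, and let go of it there. Then take hold of the leaning part, draw it out of the tray and set it down (do not drop it) standing upright in the middle of the scale's pan, and let go. Leave all the other valve bodies standing in their places.

Things in the scene. Friction and masses are not known exactly. Their poses are not given: they have to be found in the camera images.
- reject: The reject: square-edged aluminium block with red on top (disc and patch), 84 front to back (x) x 42 wide (y) x 100 tall (z) mm, 0.3 to 0.55 kg, centre of mass in its middle. Origin: centre of underside; its front (-x, two ports) faces the tray's front. In one of the 3 middle places of the front row, top 126 above the table, level with its neighbours, under 1 mm from them at both sides and behind.
- tray: Blue press-to-tip tray, fixed, 225 mm wide (y), front (-x) open towards the robot. Origin: on the table at mid-width, under the line between the two rows of five. Floor 26 mm above the table, ending at point edge. Front row: front faces at x = -84 mm, places 42.4 mm apart. Walls 100 mm high round the rear row, 50 mm at the sides of the front row. Only the blocks' front faces and tops are free.
- edge (a point): Middle of the tray floor's front edge (a line along the tray's y), at tray x = -50, z = 26 mm. Front-row blocks overhang it by 34 mm, their centre of mass 8 mm behind it. Pressed down on top near the front (under 10 N) a block rocks forward about this edge: past 9 degrees (top yields 3 to 5 mm under the finger) it falls by itself once the finger gives way forward and up.
- slope (a point): Middle of the sloping surface in front of the edge: it falls at 25 degrees (0.44 rad) for 37 mm towards the front, to a lip about 7 mm high that stops a block sliding. A tipped block stays leaning on it, 25 degrees from upright towards the front, its upper front corner about 39 mm ahead of its neighbours' front faces, its rear top edge 12 mm above them: there its 42 mm width can be grasped.
- scale: Check scale, fixed to the table: grey housing 170 mm square, black keypad strip in front (to x = -133 mm, 30 mm high), steel pan on top. Origin: on the table under the pan's centre.
- pan (a point): Centre of the scale's flat steel pan, on its upper face, 44 mm above the table; the pan is 160 mm square, without a rim.
- valve_a: A good valve body in the front row: same block as the reject (84 x 42 x 100 mm, 0.4 kg), with a grey disc on top. Origin: centre of its underside, z up.
- valve_b: A good valve body in the front row: same block as the reject (84 x 42 x 100 mm, 0.4 kg), with a grey disc on top. Origin: centre of its underside, z up.
- valve_c: A good valve body in the front row: same block as the reject (84 x 42 x 100 mm, 0.4 kg), with a grey disc on top. Origin: centre of its underside, z up.
- valve_d: A good valve body in the front row: same block as the reject (84 x 42 x 100 mm, 0.4 kg), with a grey disc on top. Origin: centre of its underside, z up.
- rear_0: A good valve body in the rear row, same block with a grey disc on top. Origin: centre of its underside, z up.
- rear_1: A good valve body in the rear row, same block with a grey disc on top. Origin: centre of its underside, z up.
- rear_2: A good valve body in the rear row, same block with a grey disc on top. Origin: centre of its underside, z up.
- rear_3: A good valve body in the rear row, same block with a grey disc on top. Origin: centre of its underside, z up.
- rear_4: A good valve body in the rear row, same block with a grey disc on top. Origin: centre of its underside, z up.
There are look-alikes about, which are no part of the job. What is shaped like the reject but black or pink is not meant.

How it is judged:
By the outcome, as a careful person would: the job done as asked, in the order asked, and still so for the second after the job is handed in, with the robot touching nothing.
It also fails if it takes over 56 s, if anything falls off the work surface, if the arm or the gripper's body presses on something with over 40 N, if the wrist force passes 120 N, or if a joint passes its speed limit or range.

### The arm

A 6-joint arm with a two-finger parallel gripper is mounted at the origin on the work surface. World frame = base frame: x ahead of the robot, y to its left, z up, the work surface at z = 0. Lengths are in mm, angles in rad, forces in N, time in s.
With the tool pointing down it reaches from about 325 to 775 mm from the base axis. Payload 5.5 kg.
Tool frame: the origin (TCP) lies at the centre of the arm's flange, where the gripper is bolted on; the fingertips stand 182 mm ahead of it and the grasp point (between the pads) lies 163 mm ahead of it (robot.tcp_to_grasp is the z of the grasp point in the tool frame, in mm); z points along the fingers, y is the line along which they close (so a half turn about z gives the same grasp; the last joint's range is limited). The gripper opens to 88 mm and grips with 3 to 60 N. Pads are 20 mm wide; open, the fingers measure 115 mm over their backs; the gripper's body (75 mm by 178 mm) begins 61 mm behind the grasp point.
Start: joints at [-0.057, 0.091, 1.231, -0, 1.82, -0.057], TCP at [600.015, -0.003, 404.631] pointing down, gripper open.
Joint ranges: [-2.87, 2.87], [-0.86, 2.18], [0.17, 2.46], [-1.51, 4.65], [0.06, 2.69], [-2.65, 2.65]. Speed limits (rad/s): [2.57, 2.57, 3.01, 3.14, 3.14, 3.14].

### API

Orientations are given as a unit quaternion [w, x, y, z].
In Python, from cell import robot gives the robot as it stands. The module is installed in compiled form; this text tells all that it offers.
- The arm moves only by the tool send_rows, never from a script. Its argument "deltas" is a list of rows, each an object with "xyz": the shift along the tool's x, y, z in units of 500 mm (1.0 is 500 mm), a list of three; "dr": the turn, a rotation vector about the tool's x, y, z in units of pi/4 rad (1.0 is pi/4 rad), a list of three; "grip": the opening, from -1 (shut) to 1 (fully open). A call has 1 to 20 rows; each row is the pose to reach, as a shift and turn from the pose commanded when the call began, along the tool's axes at that moment; what a row does not reach only later rows make up. A row lasts 1/8 s, in which the tool goes at most 62.5 mm and 10.7 degrees, less where a joint would pass 70% of its speed; a pose out of reach is approached as far as the arm can. A call with a number of a shift or a turn outside -1 to 1 is refused whole. A call with a gripper value outside its range is refused whole. The fingers move at their own pace and stop on an object; the grip force is fixed at half the most. Time passes only in rows, so rows that repeat a pose let the fingers close. It gives the time, the measured TCP pose, the force, the opening and the grip force at its end, in the units of the state.
- robot.observe(): the state, without advancing time (a new reading comes with each control period).
- robot.camera(name): name is "scene" or "side" or "wrist"; returns the picture (384x512x3 uint8, red, green, blue); there is no depth.
- robot.camera_info(name): a dict with "intrinsics" (3x3 intrinsics, pixels), "distortion" ([k1, k2, p1, p2, k3] as OpenCV has them; the pictures are not rectified), "xyz" and "orientation" of the camera in the world. Camera axes: x right, y up, looking along -z (the intrinsics and any distortion apply to the point x, -y, -z); pixel columns grow to the right and rows downward; lengths in mm; the calibration is good to about 2 mm. A picture is of the moment at which its call begins: read the wrist's pose just before it. camera_info takes no time and is no camera call; for the wrist camera it gives the pose at the moment of the call.
- robot.job_done(): hands the job in; it is judged then, once.
The state is a dict: "time_s": time; "joints": joint angles; "joint_velocities": joint speeds; "effort": joint torques, N m; "ee_pos": TCP position; "orientation": TCP orientation; "contact_force": force on the tool from outside, world axes, zero at the start; "moment": the same for the moment, N m; "width": opening from 0.0 (shut) to 1.0 (fully open); "gripper_force": force on a finger pad.
Only numpy, scipy, OpenCV 4.12 (cv2) and the standard library are available. Lean on these libraries where they do the work, as an engineer would, in place of code of your own. Each camera call takes 0.05 s, during which the arm holds its last target. There are 200 camera calls.

## Working session

There is one attempt and no reset: what is moved stays moved. The work goes in short steps, Python scripts to look and compute and a tool call to move; the robot and the scene stay as the last step left them, time stands still between calls to the robot, and variables do not carry over. Pictures are saved under pics/ and viewed, at most 10 in all, crops included, and the job is handed in when it is done.

Besides the shell and the picture viewer there is one more tool, called in YAML: its name, and indented under it one key for each argument. send_rows: Moves the arm, as the interface text tells. Its arguments: {"type":"object","properties":{"deltas":{"type":"array","items":{"type":"object","properties":{"xyz":{"type":"array","items":{"type":"number","minimum":-1,"maximum":1}},"dr":{"type":"array","items":{"type":"number","minimum":-1,"maximum":1}},"grip":{"type":"number"}}}}},"required":["deltas"]}

```bash
mkdir -p pics; python3 - <<'E'
from cell import robot
import cv2
s=robot.observe();print(s)
for n in ("scene","side","wrist"):
    i=robot.camera_info(n);print(n,i)
    im=robot.camera(n);cv2.imwrite(f"pics/{n}0.png",im[:,:,::-1])
a=[cv2.imread(f"pics/{n}0.png") for n in("scene","side")]
cv2.imwrite("pics/s0.png",cv2.resize(a[0],(800,600)))
cv2.imwrite("pics/d0.png",cv2.resize(a[1],(800,600)))
E
```

```text
{'time_s': 0.0, 'joints': array([-5.67420631e-02,  9.18713093e-02,  1.23186129e+00,  2.38411095e-06,
        1.81980892e+00, -5.66877221e-02]), 'joint_velocities': array([ 0.00036308, -0.00087786,  0.00124633,  0.00054523, -0.00014476,
       -0.00038088]), 'effort': array([-3.13584051e-04, -4.46447504e+01, -4.06449509e+01,  6.96761138e-02,
        2.93726998e-02, -1.50731516e-04]), 'ee_pos': array([ 6.00059653e+02, -3.00164545e-02,  4.03512976e+02]), 'orientation': array([-7.27749212e-04,  7.07125451e-01,  7.07087440e-01, -6.48002950e-04]), 'contact_force': array([0.47512809, 0.20593244, 0.67619943]), 'moment': array([-0.00464039, -0.00764362,  0.01140528]), 'gripper_force': 0.0, 'width': 1.003927981775743}
scene {'intrinsics': array([[456.18566297,   0.        , 256.88857995],
       [  0.        , 456.18566297, 195.2854387 ],
       [  0.        ,   0.        ,   1.        ]]), 'distortion': array([-0.00522248,  0.        ,  0.        ,  0.        ,  0.        ]), 'xyz': array([1228.79541687, -651.43242605,  630.6942785 ]), 'orientation': array([0.79412486, 0.44652251, 0.2047775 , 0.35784009])}
side {'intrinsics': array([[432.21631535,   0.        , 255.87962742],
       [  0.        , 432.21631535, 201.67016008],
       [  0.        ,   0.        ,   1.        ]]), 'distortion': array([0.00532497, 0.        , 0.        , 0.        , 0.        ]), 'xyz': array([ 317.41887367, -750.2769628 ,  838.39415791]), 'orientation': array([ 0.91612081,  0.3752213 , -0.05987627, -0.12785332])}
wrist {'intrinsics': array([[280.88576509,   0.        , 251.96623272],
       [  0.        , 280.88576509, 194.72764315],
       [  0.        ,   0.        ,   1.        ]]), 'distortion': array([-0.06806999,  0.        ,  0.        ,  0.        ,  0.        ]), 'xyz': array([601.24718406,  76.0327118 , 383.28435423]), 'orientation': array([ 9.90005305e-01, -1.41025304e-01,  1.14145894e-03,  2.39035698e-04])}
```

View pics/s0.png

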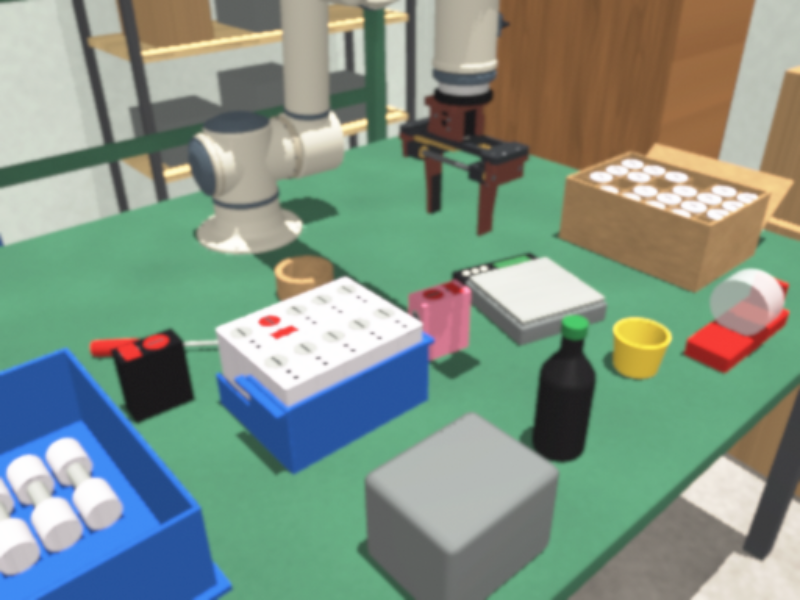

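View pics/wrist0.png

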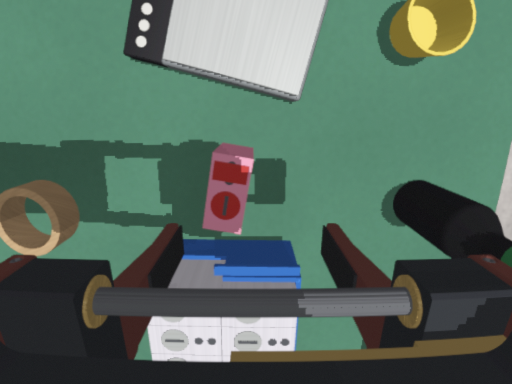

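The tray is seen from the right rear in the scene view. The reject's red disc is at about (270,321) of the 800×600 enlargement, second from the left in the front row. The scale lies beyond a pink decoy. Next I'll look at the side view.

View pics/d0.png

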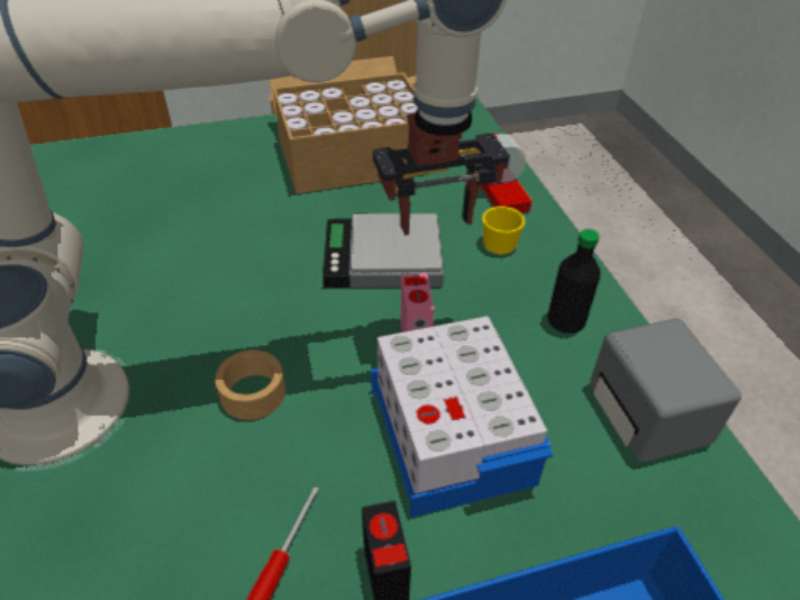

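```bash
python3 - <<'E'
import cv2
a=cv2.imread("pics/side0.png");b=cv2.imread("pics/scene0.png")
cv2.imwrite("pics/c1.png",cv2.resize(b[165:305,130:290],None,fx=5,fy=4.2857*5/5,interpolation=cv2.INTER_CUBIC))
print(a.shape)
E
```

```text
(384, 512, 3)
```

View pics/c1.png

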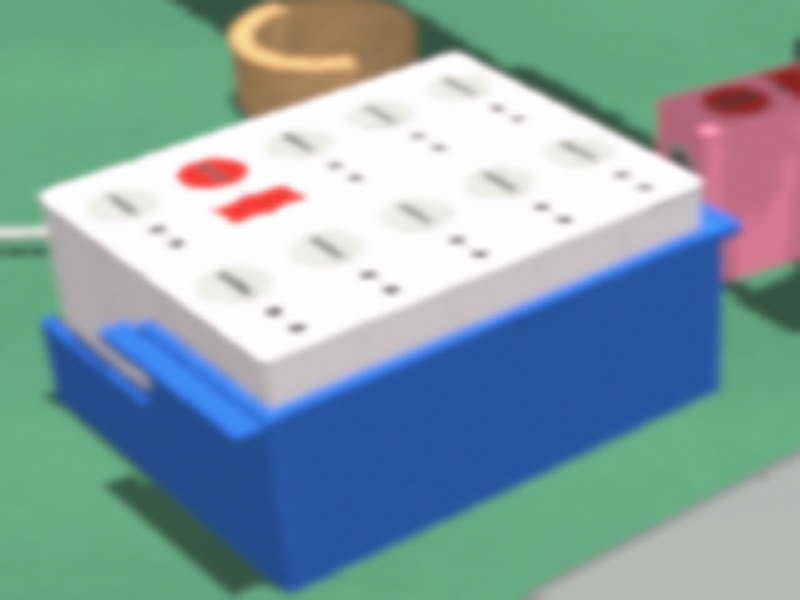

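The reject is the second block from the tray's -y end. In the crop, the top corners of the packed blocks are at (42,193), (455,52), (700,185) and (267,362). I'll fit the tray and scale poses from both views.

```bash
cat > h.py <<'E'
import numpy as np,cv2
from scipy.optimize import least_squares
from scipy.spatial.transform import Rotation as R
def q(o): return R.from_quat([o[1],o[2],o[3],o[0]])
def ray(info,px):
    K=np.array(info["intrinsics"]);d=np.array(info["distortion"])
    n=cv2.undistortPoints(np.array([[px]],float),K,d)[0,0]
    return q(info["orientation"]).apply([n[0],-n[1],-1])
def onplane(info,px,z):
    r=ray(info,px);c=np.array(info["xyz"]);return c+r*(z-c[2])/r[2]
def proj(info,P):
    p=q(info["orientation"]).inv().apply(np.atleast_2d(P)-info["xyz"])*[1,-1,-1]
    return cv2.projectPoints(p,np.zeros(3),np.zeros(3),np.array(info["intrinsics"]),np.array(info["distortion"]))[0][:,0]
E
python3 - <<'E'
from h import *
from cell import robot
sc,sd=robot.camera_info("scene"),robot.camera_info("side")
crop=lambda p:(p[0]/5+130-.4,p[1]/4.2857+165-.4)
up=lambda p:(p[0]/1.5625-.2,p[1]/1.5625-.2)
def fit(model,obs,z):
    f=lambda v:(np.c_[model@np.array([[np.cos(v[2]),np.sin(v[2])],[-np.sin(v[2]),np.cos(v[2])]])+v[:2],np.full(len(model),z)])
    r=lambda v:np.concatenate([(proj(i,f(v))-o).ravel() for i,o in obs])
    s=least_squares(r,[600,0,0]);print(s.x,np.round(s.fun,1));return s.x
m=np.array([[-84,-105.8],[-84,105.8],[84.5,105.8],[84.5,-105.8]])
o1=np.array([crop(p) for p in[(42,193),(455,52),(700,185),(267,362)]])
o2=np.array([up(p) for p in[(413,488),(378,336),(487,318),(547,435)]])
for o in([(sc,o1)],[(sd,o2)],[(sc,o1),(sd,o2)]): v=fit(m,o,126)
m=np.array([[-80,-80],[-80,80],[80,80],[80,-80]])
p1=np.array([up(p) for p in[(467,291),(544,259),(605,298),(522,325)]]) # scene: guess order
print([onplane(sc,p,44)[:2] for p in p1])
p2=np.array([up(p) for p in[(350,272),(352,215),(437,214),(441,275)]])
print([onplane(sd,p,44)[:2] for p in p2])
i=robot.camera_info("wrist")
print([onplane(i,p,44)[:2] for p in[(163,62),(299,96)]])
for n,u in(("disc",(428,414)),("patch",(455,408))): print(n,onplane(sd,up(u),126))
print([onplane(sd,up(u),100) for u in((402,280),(428,275))])
E
```

```text
[ 5.67032421e+02 -2.17514904e+02 -1.19459975e-02] [-0.5  0.6  0.4  0.4  0.6 -0.8 -0.4 -0.3]
[ 5.54712743e+02 -2.32174010e+02 -1.04045260e-02] [  2.9 -10.5  -2.1   6.2  -0.6   3.7  -0.7   3.8]
[ 5.61316293e+02 -2.22276161e+02 -1.07138293e-02] [ -4.    0.3  -2.9   0.1  -3.   -1.1  -4.3  -0.6   4.6 -15.7  -0.3   2.5
   0.6   0.2   0.2  -1. ]
[array([534.72868481,  96.90646467]), array([546.49485004, 280.64922808]), array([699.08764267, 246.46941186]), array([662.66153615,  84.87306903])]
[array([491.95883486, 127.37050388]), array([533.61058846, 287.62744422]), array([693.63340472, 247.58298095]), array([644.39635805,  77.3736271 ])]
[array([499.9969625 , 133.44872989]), array([654.7400027 ,  95.85201117])]
disc [ 508.07455663 -259.21971132  126.        ]
patch [ 545.07066063 -259.55905392  126.        ]
[array([556.39855181,  24.28351169, 100.        ]), array([600.81642476,  24.66032019, 100.        ])]
```

send_rows:
  deltas:
    - {"xyz": [-0.2,-0.1,0.04],"dr": [0,0,0.3],"grip": -1}
    - {"xyz": [-0.52,-0.24,0.08],"dr": [0,0,1],"grip": -1}
    - {"xyz": [-0.52,-0.24,0.08],"dr": [0,0,1],"grip": -1}
    - {"xyz": [-0.52,-0.24,0.08],"dr": [0,0,1],"grip": -1}
    - {"xyz": [-0.52,-0.24,0.08],"dr": [0,0,1],"grip": -1}
    - {"xyz": [-0.52,-0.24,0.08],"dr": [0,0,1],"grip": -1}
    - {"xyz": [-0.52,-0.24,0.08],"dr": [0,0,1],"grip": -1}
    - {"xyz": [-0.52,-0.24,0.08],"dr": [0,0,1],"grip": -1}

```text
time_s: 1.15
ee_pos: [480.6, -259.0, 364.9]
orientation: [0.0, 0.924, 0.384, 0.0]
contact_force: [0.2, -0.1, 0.6]
width: 0.127
gripper_force: 0.0
```

send_rows:
  deltas:
    - {"xyz": [0,0,0],"dr": [0,0,1],"grip": -1}
    - {"xyz": [0,0,0],"dr": [0,0,1],"grip": -1}
    - {"xyz": [0,0,0],"dr": [0,0,1],"grip": -1}
    - {"xyz": [0,0,0],"dr": [0,0,1],"grip": -1}
    - {"xyz": [0,0,0],"dr": [0,0,1],"grip": -1}
    - {"xyz": [0,0,0],"dr": [0,0,1],"grip": -1}

```text
time_s: 1.9
ee_pos: [480.3, -259.4, 364.7]
orientation: [0.0, 1.0, 0.002, 0.0]
contact_force: [0.1, -0.1, -0.8]
width: 0.007
gripper_force: 0.0
```

```bash
python3 - <<'E'
from h import *
from cell import robot
s=robot.observe();print(s["time_s"],s["joints"],s["ee_pos"],q(s["orientation"]).as_matrix().round(3).tolist())
i=robot.camera_info("wrist");w=robot.camera("wrist");cv2.imwrite("pics/w1.png",w[:,:,::-1]);print(i["xyz"])
sd=robot.camera_info("side");b=robot.camera("side")[...,::-1]
cv2.imwrite("pics/d1.png",cv2.resize(b[180:330,210:370],(800,600),interpolation=cv2.INTER_CUBIC)) # 5x,4x
for n,k in(("side",sd),("wrist",i)):
  for L in([-84,-105.8],[-84,-63.6],[-84,-21.2],[-84,105.8],[84.5,-105.8]):
    c,t=np.cos(-.012),np.sin(-.012);P=[567+c*L[0]-t*L[1],-217.5+t*L[0]+c*L[1],126]
    p=proj(k,P)[0];print(n,L,p.round(1),((p-[210,180])*[5,4]).round())
E
```

```text
1.9 [-5.57511441e-01 -5.90982553e-02  1.45291736e+00  4.31946428e-05
  1.74757279e+00  1.00927474e+00] [ 480.34874593 -259.4161896   364.74567788] [[1.0, 0.004, 0.0], [0.004, -1.0, -0.0], [0.0, 0.0, -1.0]]
[ 558.14537275 -259.6333571   344.40221626]
side [-84, -105.8] [270.7 293.6] [304. 454.]
side [-84, -63.6] [264.5 275.9] [273. 384.]
side [-84, -21.2] [258.7 259.2] [244. 317.]
side [-84, 105.8] [243.3 215.3] [167. 141.]
side [84.5, -105.8] [351.7 274.7] [708. 379.]
wrist [-84, -105.8] [327.3 209.9] [586. 120.]
wrist [-84, -63.6] [276.4 209.2] [332. 117.]
wrist [-84, -21.2] [224.9 208.4] [ 74. 114.]
wrist [-84, 105.8] [ 75.  205.7] [-675.  103.]
wrist [84.5, -105.8] [345.9 -20.9] [ 680. -804.]
```

View pics/d1.png

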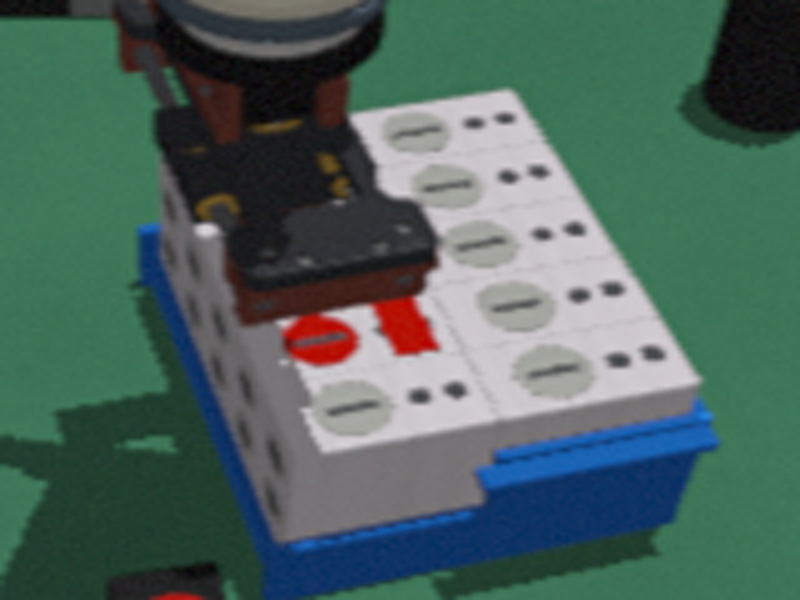

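View pics/w1.png

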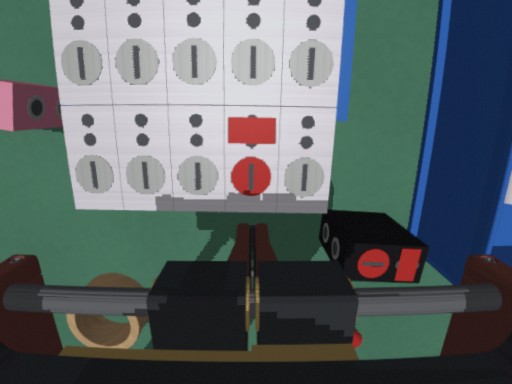

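The reject lies under the fingers. The wrist view shows its disc at (251,176), its patch at (252,131), and the front edge at about row 213, running from (74,211) to (331,213). The side view's front strip is in shadow, so I can't read the edge there.

```bash
python3 - <<'E'
from h import *
from cell import robot
i=robot.camera_info("wrist")
for p in((331,213),(74,211),(251,213),(251,176),(252,131),(336,106),(62,105)): print(p,onplane(i,p,126).round(1))
print(proj(i,[480.3,-259.4,182.7]).round(1))
w=cv2.imread("pics/w1.png");cv2.imwrite("pics/w1c.png",cv2.resize(w[120:280,180:350],None,fx=4,fy=3.75,interpolation=cv2.INTER_CUBIC))
g=w[170:235,240:300:10].astype(int).mean(2)
for c in range(6): print(240+c*10,[int(v) for v in g[25:55,c]])
print([int(v) for v in w[195:230,310].astype(int).mean(1)])
E
```

```text
(331, 213) [ 478.8 -325.9  126. ]
(74, 211) [ 479.5 -109.2  126. ]
(251, 213) [ 478.7 -259.5  126. ]
(251, 176) [ 509.9 -259.4  126. ]
(252, 131) [ 545.  -260.1  126. ]
(336, 106) [ 563.9 -323.1  126. ]
(62, 105) [ 565.9 -113.8  126. ]
[[250.6 241.3]]
240 [119, 121, 121, 120, 119, 119, 119, 121, 122, 122, 120, 119, 121, 120, 121, 121, 118, 80, 53, 50, 51, 49, 50, 49, 51, 51, 50, 50, 42, 35]
250 [63, 110, 120, 118, 119, 119, 118, 121, 122, 122, 119, 120, 120, 120, 122, 121, 117, 81, 54, 50, 49, 51, 50, 51, 51, 50, 49, 49, 49, 48]
260 [175, 179, 179, 176, 172, 140, 121, 120, 123, 123, 120, 119, 120, 120, 121, 122, 118, 87, 57, 51, 50, 50, 49, 49, 49, 50, 49, 49, 40, 35]
270 [118, 120, 121, 119, 119, 119, 118, 120, 122, 122, 121, 120, 121, 121, 121, 121, 119, 92, 62, 53, 50, 49, 50, 49, 49, 51, 50, 49, 50, 49]
280 [118, 121, 122, 120, 119, 119, 118, 120, 123, 122, 121, 120, 120, 121, 120, 123, 119, 96, 63, 51, 49, 49, 49, 50, 50, 49, 50, 49, 49, 49]
290 [117, 120, 121, 120, 119, 119, 118, 120, 122, 122, 121, 119, 119, 121, 120, 121, 120, 106, 72, 52, 49, 50, 50, 49, 49, 50, 50, 49, 49, 49]
[158, 190, 202, 202, 196, 153, 122, 118, 120, 121, 121, 120, 119, 120, 120, 121, 121, 116, 76, 52, 50, 48, 50, 49, 50, 51, 49, 49, 49, 49, 48, 49, 49, 48, 48]
```

View pics/w1c.png

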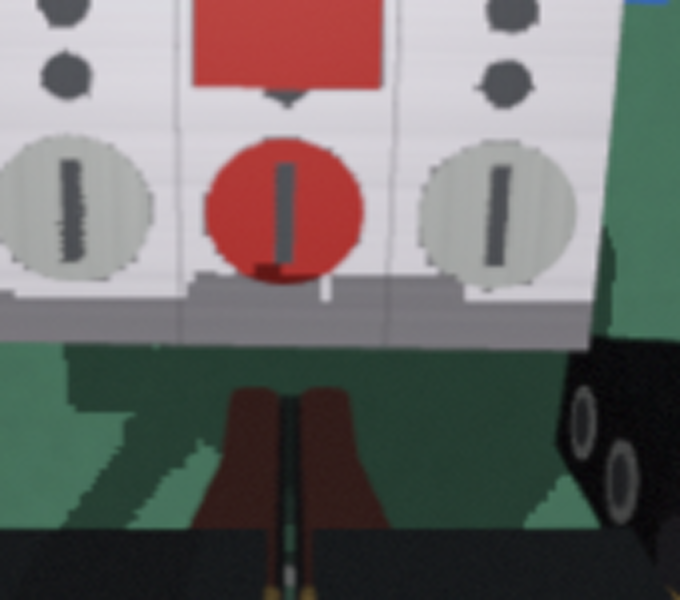

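```bash
python3 - <<'E'
from h import *
from cell import robot
i=robot.camera_info("wrist")
print(onplane(i,(252.5,223.5),182.7))
E
```

```text
[ 492.37184856 -260.54509597  182.7       ]
```

send_rows:
  deltas:
    - {"xyz": [-0.0056,-0.0018,0.05],"dr": [0,0,0.02],"grip": -1}
    - {"xyz": [-0.0056,-0.0018,0.09],"dr": [0,0,0.02],"grip": -1}
    - {"xyz": [-0.0056,-0.0018,0.105],"dr": [0,0,0.02],"grip": -1}
    - {"xyz": [-0.0056,-0.0018,0.105],"dr": [0,0,0.02],"grip": -1}
    - {"xyz": [-0.0056,-0.0018,0.105],"dr": [0,0,0.02],"grip": -1}

```text
time_s: 2.62
ee_pos: [477.4, -259.2, 313.0]
orientation: [0.0, 1.0, -0.008, 0.001]
contact_force: [0.4, -0.3, -0.4]
width: -0.001
gripper_force: 0.0
```

send_rows:
  deltas:
    - {"xyz": [0,0,0.002],"dr": [0,0,0],"grip": -1}
    - {"xyz": [0,0,0.004],"dr": [0,0,0],"grip": -1}
    - {"xyz": [0,0,0.006],"dr": [0,0,0],"grip": -1}
    - {"xyz": [0,0,0.006],"dr": [0,0,0],"grip": -1}

```text
time_s: 3.12
ee_pos: [477.2, -259.1, 309.0]
orientation: [-0.0, 1.0, -0.008, -0.0]
contact_force: [0.1, 0.3, 0.4]
width: 0.006
gripper_force: 0.0
```

send_rows:
  deltas:
    - {"xyz": [0,0,0.001],"dr": [0,0,0],"grip": -1}
    - {"xyz": [0,0,0.002],"dr": [0,0,0],"grip": -1}
    - {"xyz": [0,0,0.003],"dr": [0,0,0],"grip": -1}
    - {"xyz": [0,0,0.004],"dr": [0,0,0],"grip": -1}
    - {"xyz": [0,0,0.004],"dr": [0,0,0],"grip": -1}

```text
time_s: 3.75
ee_pos: [477.1, -259.1, 308.3]
orientation: [0.0, 1.0, -0.008, 0.0]
contact_force: [-2.5, 1.2, 5.7]
width: 0.0
gripper_force: 2.9
```

send_rows:
  deltas:
    - {"xyz": [0,0,0.001],"dr": [0,0,0],"grip": -1}
    - {"xyz": [0,0,0.002],"dr": [0,0,0],"grip": -1}
    - {"xyz": [0,0,0.003],"dr": [0,0,0],"grip": -1}
    - {"xyz": [0,0,0.004],"dr": [0,0,0],"grip": -1}
    - {"xyz": [0,0,0.004],"dr": [0,0,0],"grip": -1}

```text
time_s: 4.38
ee_pos: [476.9, -259.1, 308.1]
orientation: [0.001, 1.0, -0.008, 0.001]
contact_force: [-5.5, 2.4, 13.4]
width: 0.001
gripper_force: 6.6
```

send_rows:
  deltas:
    - {"xyz": [-0.003,0,0.001],"dr": [0,0,0],"grip": -1}
    - {"xyz": [-0.006,0,0.0015],"dr": [0,0,0],"grip": -1}
    - {"xyz": [-0.01,0,0.002],"dr": [0,0,0],"grip": -1}
    - {"xyz": [-0.014,0,0.003],"dr": [0,0,0],"grip": -1}
    - {"xyz": [-0.014,0,0.003],"dr": [0,0,0],"grip": -1}

```text
time_s: 5.0
ee_pos: [470.1, -259.1, 305.8]
orientation: [0.001, 1.0, -0.008, 0.001]
contact_force: [-2.6, 0.8, 9.9]
width: 0.007
gripper_force: 4.8
```

send_rows:
  deltas:
    - {"xyz": [-0.004,0,0.001],"dr": [0,0,0],"grip": -1}
    - {"xyz": [-0.009,0,0.0025],"dr": [0,0,0],"grip": -1}
    - {"xyz": [-0.014,0,0.005],"dr": [0,0,0],"grip": -1}
    - {"xyz": [-0.014,0,0.005],"dr": [0,0,0],"grip": -1}

```text
time_s: 5.5
ee_pos: [462.9, -259.1, 303.0]
orientation: [0.001, 1.0, -0.008, 0.001]
contact_force: [-2.9, 0.2, 9.1]
width: 0.006
gripper_force: 4.5
```

send_rows:
  deltas:
    - {"xyz": [-0.005,0,0.002],"dr": [0,0,0],"grip": -1}
    - {"xyz": [-0.01,0,0.004],"dr": [0,0,0],"grip": -1}
    - {"xyz": [-0.015,0,0.0065],"dr": [0,0,0],"grip": -1}
    - {"xyz": [-0.015,0,0.0065],"dr": [0,0,0],"grip": -1}
    - {"xyz": [-0.03,0,-0.01],"dr": [0,0,0],"grip": -1}
    - {"xyz": [-0.07,0,-0.06],"dr": [0,0,0],"grip": -1}
    - {"xyz": [-0.08,0,-0.14],"dr": [0,0,0],"grip": -1}
    - {"xyz": [-0.08,0,-0.2],"dr": [0,0,0],"grip": 1}
    - {"xyz": [-0.08,0,-0.2],"dr": [0,0,0],"grip": 1}
    - {"xyz": [-0.08,0,-0.2],"dr": [0,0,0],"grip": 1}

```text
time_s: 6.75
ee_pos: [423.2, -258.2, 399.9]
orientation: [-0.0, 1.0, -0.008, -0.001]
contact_force: [-0.2, -0.6, -0.8]
width: 0.306
gripper_force: 0.0
```

```bash
python3 - <<'E'
from h import *
from cell import robot
s=robot.observe();print(s["time_s"],s["joints"],s["ee_pos"])
i=robot.camera_info("wrist");w=robot.camera("wrist")[...,::-1];b=robot.camera("side")[...,::-1]
cv2.imwrite("pics/w2o.png",w)
a=cv2.resize(b[190:330,220:360],(400,400));cv2.imwrite("pics/w2.png",np.hstack([w,cv2.resize(b[200:320,230:320],(288,384))]))
E
```

```text
6.75 [-6.16579416e-01 -1.89831798e-01  1.51097028e+00  1.81998907e-05
  1.82197728e+00  9.69905996e-01] [ 423.15768658 -258.23886509  399.8569407 ]
```

View pics/w2.png

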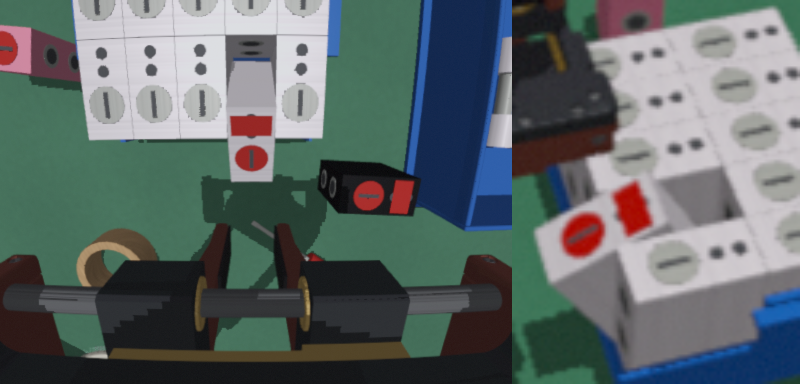

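The reject has tipped and leans on the slope, with its upper front edge at about row 181, columns 230–274. All the neighbours stand, with their front edge at about row 138.

```bash
python3 - <<'E'
from h import *
from cell import robot
i=robot.camera_info("wrist")
w=cv2.imread("pics/w2o.png").astype(int).mean(2)
print([int(v) for v in w[172:190,252]],[int(v) for v in w[130:145,305]],[int(v) for v in w[175,222:282]],[int(v) for v in w[132,222:282]])
for p in((230.,181.5),(274,181.5)): print(onplane(i,p,102).round(1))
for p in((305,137.5),(205,138.5),(88,139),(327,137.5)): print(onplane(i,p,126).round(1))
E
```

```text
[169, 178, 178, 181, 182, 180, 180, 181, 177, 124, 65, 51, 51, 52, 50, 51, 50, 51] [216, 214, 213, 214, 214, 215, 213, 190, 126, 60, 50, 58, 78, 91, 93] [93, 94, 94, 94, 93, 93, 94, 99, 131, 166, 179, 181, 181, 181, 181, 181, 181, 181, 181, 181, 181, 181, 181, 181, 181, 181, 181, 181, 181, 181, 181, 181, 181, 182, 181, 181, 181, 181, 181, 181, 181, 181, 181, 181, 181, 181, 181, 181, 181, 178, 149, 99, 88, 72, 54, 52, 52, 52, 53, 55] [218, 219, 218, 217, 201, 179, 181, 180, 161, 114, 80, 75, 75, 75, 76, 75, 75, 76, 74, 75, 75, 74, 74, 75, 76, 76, 75, 75, 75, 76, 75, 76, 74, 76, 75, 75, 76, 76, 74, 75, 75, 77, 75, 75, 75, 75, 76, 75, 82, 124, 166, 179, 175, 195, 212, 217, 217, 217, 217, 217]
[ 433.9 -236.2  102. ]
[ 433.2 -280.8  102. ]
[ 478.9 -306.3  126. ]
[ 479.4 -217.4  126. ]
[ 481.8 -110.   126. ]
[ 478.8 -326.   126. ]
```

send_rows:
  deltas:
    - {"xyz": [-0.07,0,0.03],"dr": [0,0.2,0],"grip": 1}
    - {"xyz": [-0.142,-0.002,0.1],"dr": [0,0.4,0],"grip": 1}
    - {"xyz": [-0.142,-0.002,0.196],"dr": [0,0.556,0],"grip": 1}
    - {"xyz": [-0.142,-0.002,0.196],"dr": [0,0.556,0],"grip": 1}
    - {"xyz": [-0.142,-0.002,0.196],"dr": [0,0.556,0],"grip": 1}
    - {"xyz": [-0.142,-0.002,0.196],"dr": [0,0.556,0],"grip": 1}

```text
time_s: 7.6
ee_pos: [353.3, -256.6, 306.8]
orientation: [0.003, 0.976, -0.007, 0.218]
contact_force: [-0.4, -0.4, 0.4]
width: 1.002
gripper_force: 0.0
```

```bash
python3 - <<'E'
from h import *
from cell import robot
s=robot.observe();M=q(s["orientation"]);print(s["time_s"],s["joints"],s["ee_pos"],M.as_matrix().round(3).tolist())
T=np.array([386.1,-257.4,229.7]);print("tool delta/500",(M.inv().apply(T-s["ee_pos"])/500).round(4))
i=robot.camera_info("wrist");w=robot.camera("wrist")[...,::-1]
cv2.imwrite("pics/w3.png",w)
print(proj(i,[[434.5,-237,100],[434.5,-279,100],[479.5,-237,126]]).round(1))
E
```

```text
7.6 [-0.82444033 -0.52776001  1.96346543  0.31531185  1.39907513  0.75434646] [ 353.28135747 -256.61823547  306.83034755] [[0.905, -0.015, 0.425], [-0.012, -1.0, -0.009], [0.425, 0.004, -0.905]]
tool delta/500 [-0.0061  0.      0.1675]
[[223.6 236.2]
 [277.5 235.4]
 [220.2 172.1]]
```

View pics/w3.png

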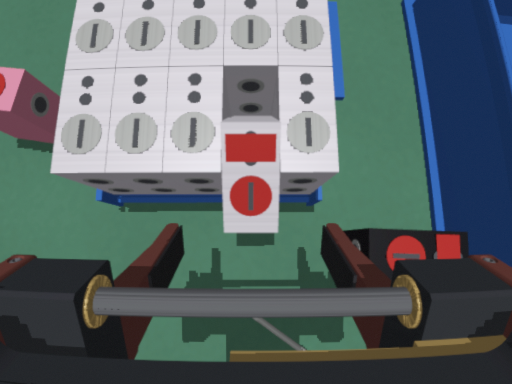

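The top front edge is at row 232, columns 223–278, about 2.5 mm further back than I worked out, and the fingers straddle the block symmetrically. Now I'll descend along the block's axis.

send_rows:
  deltas:
    - {"xyz": [-0.002,0,0.04],"dr": [0,0,0],"grip": 0.5}
    - {"xyz": [-0.002,0,0.08],"dr": [0,0,0],"grip": 0.5}
    - {"xyz": [-0.002,0,0.12],"dr": [0,0,0],"grip": 0.5}
    - {"xyz": [-0.002,0,0.15],"dr": [0,0,0],"grip": 0.5}
    - {"xyz": [-0.002,0,0.165],"dr": [0,0,0],"grip": 0.5}
    - {"xyz": [-0.002,0,0.165],"dr": [0,0,0],"grip": 0.5}
    - {"xyz": [-0.002,0,0.165],"dr": [0,0,0],"grip": 0.5}

```text
time_s: 8.52
ee_pos: [386.3, -256.9, 228.8]
orientation: [0.002, 0.976, -0.008, 0.217]
contact_force: [0.2, 0.4, 0.8]
width: 0.75
gripper_force: 0.0
```

Nothing was touched, so I'll close.

send_rows:
  deltas:
    - {"xyz": [0,0,0],"dr": [0,0,0],"grip": 0}
    - {"xyz": [0,0,0],"dr": [0,0,0],"grip": -0.3}
    - {"xyz": [0,0,0],"dr": [0,0,0],"grip": -1}
    - {"xyz": [0,0,0],"dr": [0,0,0],"grip": -1}
    - {"xyz": [0,0,0],"dr": [0,0,0],"grip": -1}
    - {"xyz": [0,0,0],"dr": [0,0,0],"grip": -1}

```text
time_s: 9.28
ee_pos: [386.2, -256.7, 228.2]
orientation: [0.002, 0.976, -0.008, 0.217]
contact_force: [-3.7, 1.5, 2.3]
width: 0.474
gripper_force: 30.0
```

send_rows:
  deltas:
    - {"xyz": [0,0,-0.01],"dr": [0,0,0],"grip": -1}
    - {"xyz": [0,0,-0.025],"dr": [0,0,0],"grip": -1}
    - {"xyz": [0,0,-0.045],"dr": [0,0,0],"grip": -1}
    - {"xyz": [0,0,-0.07],"dr": [0,0,0],"grip": -1}
    - {"xyz": [0,0,-0.1],"dr": [0,0,0],"grip": -1}
    - {"xyz": [0,0,-0.1],"dr": [0,0,0],"grip": -1}

```text
time_s: 10.02
ee_pos: [364.9, -256.5, 275.4]
orientation: [0.003, 0.976, -0.008, 0.218]
contact_force: [0.1, 0.6, -4.5]
width: 0.477
gripper_force: 30.0
```

send_rows:
  deltas:
    - {"xyz": [0.03,0,-0.06],"dr": [0,0,0],"grip": -1}
    - {"xyz": [0.06,0,-0.13],"dr": [0,0,0],"grip": -1}
    - {"xyz": [0.094,0,-0.199],"dr": [0,0,0],"grip": -1}
    - {"xyz": [0.115,0,-0.245],"dr": [0,-0.1,0],"grip": -1}
    - {"xyz": [0.115,0,-0.245],"dr": [0,-0.25,0],"grip": -1}
    - {"xyz": [0.115,0,-0.245],"dr": [0,-0.4,0],"grip": -1}
    - {"xyz": [0.115,0,-0.245],"dr": [0,-0.556,0],"grip": -1}
    - {"xyz": [0.115,0,-0.245],"dr": [0,-0.556,0],"grip": -1}
    - {"xyz": [0.115,0,-0.245],"dr": [0,-0.556,0],"grip": -1}
    - {"xyz": [0.115,0,-0.245],"dr": [0,-0.556,0],"grip": -1}

```text
time_s: 11.28
ee_pos: [365.2, -256.3, 408.7]
orientation: [0.0, 1.0, -0.008, 0.001]
contact_force: [0.3, 0.3, -3.5]
width: 0.474
gripper_force: 30.0
```

```bash
python3 - <<'E'
from h import *
from cell import robot
s=robot.observe();print(s["time_s"],s["joints"],s["ee_pos"],q(s["orientation"]).as_matrix().round(3).tolist(),s["width"])
for n in("side","scene"): cv2.imwrite(f"pics/{n}4.png",robot.camera(n)[...,::-1])
b=cv2.imread("pics/side4.png");c=cv2.imread("pics/scene4.png")
cv2.imwrite("pics/v4.png",np.hstack([b[100:384,130:400],c[0:284,40:400]]))
E
```

```text
11.275 [-6.88748419e-01 -3.23566713e-01  1.60656263e+00  1.14626557e-03
  1.85686517e+00  8.98323518e-01] [ 365.17328653 -256.34570614  408.73337469] [[1.0, -0.016, 0.002], [-0.016, -1.0, -0.0], [0.002, 0.0, -1.0]] 0.4735066079028938
```

View pics/v4.png

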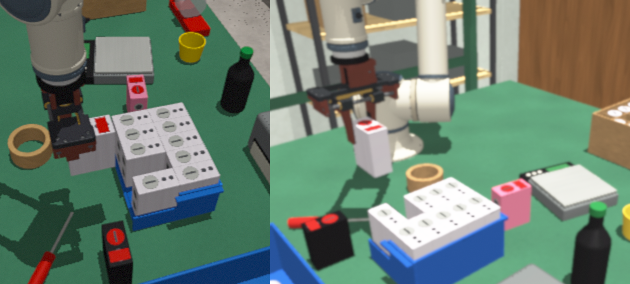

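```bash
python3 - <<'E'
from h import *
from cell import robot
for n,f in(("scene","scene4"),("scene","scene0"),("side","side0")):
    i=robot.camera_info(n);im=cv2.imread(f"pics/{f}.png")
    # rectify to plane z=44: 1 px/mm, x 450..750, y 50..340
    gx,gy=np.meshgrid(np.arange(450,750.),np.arange(50,340.))
    P=np.c_[gx.ravel(),gy.ravel(),np.full(gx.size,44)]
    m=proj(i,P).reshape(gx.shape+(2,)).astype(np.float32)
    r=cv2.remap(im,m[...,0],m[...,1],cv2.INTER_LINEAR)
    h=cv2.cvtColor(r,cv2.COLOR_BGR2HSV)
    pan=((h[...,1]<45)&(h[...,2]>h[130:150,140:160,2].mean()-25)).astype(np.uint8)
    pan=cv2.morphologyEx(pan,cv2.MORPH_OPEN,np.ones((7,7)));pan=cv2.morphologyEx(pan,cv2.MORPH_CLOSE,np.ones((25,25)))
    c=max(cv2.findContours(pan,0,2)[0],key=cv2.contourArea)
    (x,y),wh,a=cv2.minAreaRect(c);print(f,(x+450,y+50),wh,a,cv2.contourArea(c),r[140,150])
# held block tilt: bottom / top edges, red patch pixels in scene4
im=cv2.imread("pics/scene4.png");g=im[95:185,120:190].astype(int)
white=((g.min(2)>120)).astype(np.uint8);c=max(cv2.findContours(white,0,2)[0],key=cv2.contourArea)
print("blk",(cv2.approxPolyDP(c,2,True)[:,0]+[120,95]).tolist())
i=robot.camera_info("scene");s=robot.observe();e=s["ee_pos"]
# predicted block upright: front face 12 ahead of grasp, top 25 above grasp pt
B=[[e[0]+a-13,e[1]+b,e[2]-163+25-z] for z in(0,100) for a in(0,84) for b in(-21,21)]
print(proj(i,B).round(1).tolist())
E
```

```text
scene4 (598.931396484375, 192.93911743164062) (158.95651245117188, 160.83975219726562) 75.25643920898438 24559.5 [232 238 237]
scene0 (598.8498229980469, 192.84732055664062) (158.6732635498047, 160.7665252685547) 75.22544860839844 24520.5 [233 239 238]
side0 (576.8232574462891, 196.16070556640625) (164.8467254638672, 198.47674560546875) 75.61860656738281 25959.5 [157 163 162]
blk [[189, 95], [168, 95], [166, 99], [155, 97], [154, 101], [146, 105], [145, 120], [135, 115], [133, 102], [124, 104], [125, 113], [121, 112], [126, 141], [123, 145], [125, 162], [143, 176], [161, 172], [162, 162], [181, 158], [189, 151], [189, 139], [178, 133], [177, 129], [161, 134], [157, 132], [171, 126], [177, 119], [180, 120], [185, 105], [189, 118]]
[[116.8, 119.9], [134.7, 115.0], [136.3, 131.7], [154.8, 126.2], [124.2, 162.2], [141.1, 156.6], [143.0, 175.8], [160.4, 169.5]]
```

send_rows:
  deltas:
    - {"xyz": [0.008,-0.018,0],"dr": [0,0,0],"grip": -1}
    - {"xyz": [0.023,-0.054,0],"dr": [0,0,0],"grip": -1}
    - {"xyz": [0.046,-0.108,0],"dr": [0,0,0],"grip": -1}
    - {"xyz": [0.077,-0.18,0],"dr": [0,0,0],"grip": -1}
    - {"xyz": [0.108,-0.253,0],"dr": [0,0,0],"grip": -1}
    - {"xyz": [0.143,-0.334,0],"dr": [0,0,0],"grip": -1}
    - {"xyz": [0.178,-0.415,0],"dr": [0,0,0],"grip": -1}
    - {"xyz": [0.213,-0.497,0],"dr": [0,0,0],"grip": -1}
    - {"xyz": [0.248,-0.578,0],"dr": [0,0,0],"grip": -1}
    - {"xyz": [0.279,-0.65,0],"dr": [0,0,0],"grip": -1}
    - {"xyz": [0.31,-0.722,0],"dr": [0,0,0],"grip": -1}
    - {"xyz": [0.341,-0.795,0],"dr": [0,0,0],"grip": -1}
    - {"xyz": [0.364,-0.849,0.02],"dr": [0,0,0],"grip": -1}
    - {"xyz": [0.379,-0.885,0.05],"dr": [0,0,0],"grip": -1}
    - {"xyz": [0.387,-0.903,0.09],"dr": [0,0,0],"grip": -1}
    - {"xyz": [0.387,-0.903,0.13],"dr": [0,0,0],"grip": -1}
    - {"xyz": [0.387,-0.903,0.17],"dr": [0,0,0],"grip": -1}
    - {"xyz": [0.387,-0.903,0.2],"dr": [0,0,0],"grip": -1}
    - {"xyz": [0.387,-0.903,0.2],"dr": [0,0,0],"grip": -1}

```text
time_s: 13.75
ee_pos: [565.6, 191.5, 306.7]
orientation: [0.0, 1.0, -0.008, -0.001]
contact_force: [0.9, -0.1, -3.8]
width: 0.479
gripper_force: 30.0
```

```bash
python3 - <<'E'
from h import *
from cell import robot
s=robot.observe();e=s["ee_pos"];print(s["time_s"],e,q(s["orientation"]).as_matrix().round(3).tolist(),s["width"])
im=robot.camera("scene")[...,::-1];cv2.imwrite("pics/scene5.png",im);i=robot.camera_info("scene")
im2=robot.camera("side")[...,::-1];cv2.imwrite("pics/side5.png",im2);i2=robot.camera_info("side")
g=e+np.array([0,0,-163.]);yaw=-.016
for k,pic,box in((i,im,None),(i2,im2,None)):
    B=np.array([[a-9.5,b,26-z] for z in(0,100) for a in(0,84) for b in(-21,21)]);R_=R.from_euler("z",yaw)
    p=proj(k,R_.apply(B)+g);print(p.round(1).tolist())
    h=cv2.cvtColor(pic.copy(),cv2.COLOR_BGR2HSV);red=(((h[...,0]<8)|(h[...,0]>172))&(h[...,1]>180)&(h[...,2]>120)).astype(np.uint8)
    n,_,st,ct=cv2.connectedComponentsWithStats(red);print([(st[j].tolist(),ct[j].round(1).tolist()) for j in range(1,n) if st[j][4]>15])
    lo=p.min(0).astype(int)-12;hi=p.max(0).astype(int)+12
    sub=pic[lo[1]:hi[1],lo[0]:hi[0]].astype(int).mean(2).astype(int)
    print(lo,[''.join("%x"%(v//16) for v in row) for row in sub[::2]],sep="\n")
E
```

```text
13.75 [565.5945405  191.45453596 306.69961221] [[1.0, -0.016, -0.003], [-0.016, -1.0, -0.001], [-0.003, 0.001, -1.0]] 0.479425093986146
[[327.6, 135.5], [338.8, 131.1], [354.1, 146.4], [365.3, 141.5], [324.7, 171.0], [335.5, 166.1], [349.9, 183.1], [360.7, 177.7]]
[([286, 182, 8, 5, 22], [289.3, 183.8]), ([439, 199, 65, 38, 944], [464.7, 219.9]), ([92, 214, 16, 10, 91], [99.6, 218.8]), ([59, 218, 32, 13, 261], [74.7, 222.8])]
[312 119]
['33333322222233333334555544444434445566556543333456676666677777777', '33333333333333333333444444333334554444455555667787777777777777777', '33333333333334444456666543322333433344677888888887777777777777777', '33333333333444445666566543222333333345678888888887777777777777777', '43333333344444444444555433333333333445788888888877777667766677777', '65544443344444444433444566653222333456788888888877776677777777777', '88776655444344444333345678764332223457888888888877777777777777777', '88888887766544443333446789999876544567888888888777777777777777777', '888888888887654333334579aa999988887789999888888777777777777777777', '888888888888754333334579a976555567789
[... 3918 characters left out ...]
85555', '455555555555555556677777777777777777777777777779aaa9aa97555', '355655566555555566677777777777777777777777767789aaa99a98655', '3566666998766555566777776777777777677777777778999a999aa8655', '35555555555555555667777777777776666665655689a9999aa999a8555', '45555555555555555666666665555555555555555568999aa9aaa9a8555', '455555555555555555555555555555555555555555558999999aaa99755', '45555555555555555555555555555555555555555556899a999aa999865', '45555555555555555555555555555555555555556899999a9aaaa9aa865', '455555555555555555555555656899999999a9999a999a99aaaa99aa855', '455555555555555555555556789999a99a999999999a9999aa99a9a9865', '555555555555555555555555558999a99999999a9999aa99aa99aa99975']
```

The held block matches the predicted upright pose within about 1 px. Now I'll lower it.

send_rows:
  deltas:
    - {"xyz": [0,0,0.01],"dr": [0,0,0],"grip": -1}
    - {"xyz": [0,0,0.02],"dr": [0,0,0],"grip": -1}
    - {"xyz": [0,0,0.03],"dr": [0,0,0],"grip": -1}
    - {"xyz": [0,0,0.038],"dr": [0,0,0],"grip": -1}
    - {"xyz": [0,0,0.038],"dr": [0,0,0],"grip": -1}
    - {"xyz": [0,0,0.038],"dr": [0,0,0],"grip": -1}

```text
time_s: 14.6
ee_pos: [566.0, 192.1, 289.7]
orientation: [-0.0, 1.0, -0.008, 0.0]
contact_force: [-0.4, 0.6, -4.3]
width: 0.475
gripper_force: 30.0
```

send_rows:
  deltas:
    - {"xyz": [0,0,0.002],"dr": [0,0,0],"grip": -1}
    - {"xyz": [0,0,0.004],"dr": [0,0,0],"grip": -1}
    - {"xyz": [0,0,0.006],"dr": [0,0,0],"grip": -1}
    - {"xyz": [0,0,0.006],"dr": [0,0,0],"grip": -1}

```text
time_s: 15.1
ee_pos: [565.9, 192.0, 286.4]
orientation: [0.0, 1.0, -0.008, -0.0]
contact_force: [-0.5, -0.5, -4.4]
width: 0.477
gripper_force: 30.0
```

send_rows:
  deltas:
    - {"xyz": [0,0,0.002],"dr": [0,0,0],"grip": -1}
    - {"xyz": [0,0,0.004],"dr": [0,0,0],"grip": -1}
    - {"xyz": [0,0,0.005],"dr": [0,0,0],"grip": -1}
    - {"xyz": [0,0,0.005],"dr": [0,0,0],"grip": -1}

```text
time_s: 15.6
ee_pos: [565.9, 192.1, 284.0]
orientation: [0.0, 1.0, -0.008, -0.0]
contact_force: [0.0, -0.3, -4.1]
width: 0.478
gripper_force: 30.0
```

send_rows:
  deltas:
    - {"xyz": [0,0,0.001],"dr": [0,0,0],"grip": -1}
    - {"xyz": [0,0,0.002],"dr": [0,0,0],"grip": -1}
    - {"xyz": [0,0,0.003],"dr": [0,0,0],"grip": -1}
    - {"xyz": [0,0,0.003],"dr": [0,0,0],"grip": -1}

```text
time_s: 16.1
ee_pos: [565.9, 192.1, 282.5]
orientation: [0.0, 1.0, -0.008, -0.0]
contact_force: [0.4, -0.5, -5.3]
width: 0.478
gripper_force: 30.0
```

send_rows:
  deltas:
    - {"xyz": [0,0,0.001],"dr": [0,0,0],"grip": -1}
    - {"xyz": [0,0,0.002],"dr": [0,0,0],"grip": -1}
    - {"xyz": [0,0,0.003],"dr": [0,0,0],"grip": -1}
    - {"xyz": [0,0,0.003],"dr": [0,0,0],"grip": -1}

```text
time_s: 16.6
ee_pos: [566.0, 192.1, 281.1]
orientation: [-0.0, 1.0, -0.008, 0.0]
contact_force: [-0.2, 0.4, -4.2]
width: 0.476
gripper_force: 30.0
```

send_rows:
  deltas:
    - {"xyz": [0,0,0.001],"dr": [0,0,0],"grip": -1}
    - {"xyz": [0,0,0.002],"dr": [0,0,0],"grip": -1}
    - {"xyz": [0,0,0.003],"dr": [0,0,0],"grip": -1}
    - {"xyz": [0,0,0.003],"dr": [0,0,0],"grip": -1}

```text
time_s: 17.1
ee_pos: [565.8, 192.1, 280.9]
orientation: [-0.0, 1.0, -0.008, 0.0]
contact_force: [-5.3, -0.9, 4.5]
width: 0.474
gripper_force: 30.0
```

send_rows:
  deltas:
    - {"xyz": [0,0,0.001],"dr": [0,0,0],"grip": -1}
    - {"xyz": [0,0,0.002],"dr": [0,0,0],"grip": -1}
    - {"xyz": [0,0,0.002],"dr": [0,0,0],"grip": -1}

```text
time_s: 17.48
ee_pos: [565.7, 192.1, 280.9]
orientation: [-0.0, 1.0, -0.008, 0.001]
contact_force: [-7.3, -0.5, 8.2]
width: 0.475
gripper_force: 30.0
```

```bash
python3 - <<'E'
from h import *
from cell import robot
s=robot.observe();e=s["ee_pos"];print(s["moment"])
i=robot.camera_info("scene");im=robot.camera("scene")[...,::-1];cv2.imwrite("pics/scene6.png",im)
B=np.array([[a-9.5,b,26-z] for z in(0,100) for a in(0,84) for b in(-21,21)])
p=proj(i,R.from_euler("z",-.016).apply(B)+e-[0,0,163]);print(p.round(1).tolist())
lo=p.min(0).astype(int)-8;hi=p.max(0).astype(int)+8
for y in range(lo[1],hi[1],2): print(y,''.join("%x"%(int(v)//16) for v in im[y,lo[0]:hi[0]].mean(1)))
print(lo)
E
```

```text
[-0.35878506  1.14583412 -0.13222033]
[[327.0, 145.0], [338.1, 140.4], [353.2, 156.1], [364.3, 151.1], [324.2, 179.6], [334.9, 174.6], [349.1, 192.0], [359.8, 186.5]]
132 33333333334333445654333333444444456777777888777777777777
134 33333333444455556765332223333334467888888887777777777777
136 33333344444455555554333323333334567888888887777777777777
138 33333444444444444444454432333334578888888887777777777777
140 54443444444443334467777533222334678888888887777777777777
142 77665544444433344568898887654345678888888877777777777766
144 88888776544333334589aaa999887778999888888877777777777776
146 8888888865433334468998765556678acdeedca98877777777666666
148 8888888765433334468aa98877777788adfffffeba98777767766666
150 8888888765433334579abcdedddeeeeeffffeedb999aaaaa98766666
152 8888888765433334579aaabbcdefffffedb98877789bdeffec976666
154 888888876543333468aaaaaaaabbcddccbba99abdefffffedb976666
156 888888876433333468aaaaaaaaaaaaaabccdddeffffeedccba866666
158 888888876433333468aaaaaaaaaaaaaaaaaabbcddcccccccba987776
160 888888876443334479aaaaaaaaaaaaaaaaaaaabbccccccccba988888
162 88888887654444
[... 450 characters left out ...]
bccccccccddeedba988
178 88888888889aaaaaaaaaaaaaaaaaaaaaaaaabbccccccccdeeeeeedb9
180 88888888889aaaaaaaaaaaaaaaaaaaaaaaabbcccccccccdeeeeeeeed
182 8888888888889aaaaaaaaaaaaaaaaaaaaaabbcccccccccdeeeeeeeee
184 888888888889accbbaaaaaaaaaaaaaaaaaabbccccccccdeeeeeeeeee
186 8888888889abdeeeedcbaaaaaaaaaaaaaaabbccccccccdeeeeeeeeee
188 89abccccdeeeeeeeeeeeddbaaaaaaaaaaabbbccccccddeeeeeeeeeee
190 9bdeeeeeeeeeeeeeeeeeeeeeddbbaaaaaabbcccddeeeeeeeeeeeeeee
192 79bdeeeeeeeeeeeeeeeeeeeeeeeeedccccccddeeeeeeeeeeeeeeeeee
194 9988aceeeeeeeeeeeeeeeeeeeeeeeeeeeeeeeeeeeeeeeeeeeeeeeeee
196 7888789bdeeeeeeeeeeeeeeeeeeeeeeeeeeeeeeeeeeeeeeeeddcbba9
198 567888878aceeeeeeeeeeeeeeeeeeeeeeeeeeeeeeeddcbba9999999a
[316 132]
```

send_rows:
  deltas:
    - {"xyz": [0,0,-0.002],"dr": [0,0,0],"grip": -1}
    - {"xyz": [0,0,-0.002],"dr": [0,0,0],"grip": -1}
    - {"xyz": [0,0,-0.002],"dr": [0,0,0],"grip": -0.02}
    - {"xyz": [0,0,-0.002],"dr": [0,0,0],"grip": 0.02}
    - {"xyz": [0,0,-0.002],"dr": [0,0,0],"grip": 0.1}
    - {"xyz": [0,0,-0.002],"dr": [0,0,0],"grip": 0.3}
    - {"xyz": [0,0,-0.002],"dr": [0,0,0],"grip": 0.5}
    - {"xyz": [0,0,-0.002],"dr": [0,0,0],"grip": 0.5}

```text
time_s: 18.52
ee_pos: [566.0, 192.1, 279.6]
orientation: [-0.0, 1.0, -0.008, 0.0]
contact_force: [-0.8, 0.3, -0.7]
width: 0.744
gripper_force: 0.0
```

send_rows:
  deltas:
    - {"xyz": [0,0,-0.03],"dr": [0,0,0],"grip": 0.5}
    - {"xyz": [0,0,-0.09],"dr": [0,0,0],"grip": 0.5}
    - {"xyz": [0,0,-0.18],"dr": [0,0,0],"grip": 0.5}
    - {"xyz": [-0.1,0,-0.3],"dr": [0,0,0],"grip": 0.5}
    - {"xyz": [-0.3,0,-0.3],"dr": [0,0,0],"grip": 0.5}
    - {"xyz": [-0.3,0,-0.3],"dr": [0,0,0],"grip": 0.5}
    - {"xyz": [-0.3,0,-0.3],"dr": [0,0,0],"grip": 0.5}

```text
time_s: 19.4
ee_pos: [413.4, 194.4, 432.8]
orientation: [-0.001, 1.0, -0.007, 0.003]
contact_force: [1.0, 0.4, 0.6]
width: 0.75
gripper_force: 0.0
```

```bash
python3 - <<'E'
from h import *
from cell import robot
s=robot.observe();print(s["time_s"],s["ee_pos"],s["joint_velocities"].round(3))
i=robot.camera_info("scene");im=robot.camera("scene")[...,::-1];cv2.imwrite("pics/scene7.png",im)
B=np.array([[a-42,b,z] for z in(144,44) for a in(0,84) for b in(-21,21)])
p=proj(i,R.from_euler("z",-.016).apply(B)+[597.8,191.6,0]);print(p.round(1).tolist())
lo=p.min(0).astype(int)-8;hi=p.max(0).astype(int)+8;print(lo)
for y in range(lo[1],hi[1],2): print(y,''.join("%x"%(int(v)//16) for v in im[y,lo[0]:hi[0]].mean(1)))
h=cv2.cvtColor(im.copy(),cv2.COLOR_BGR2HSV);red=(((h[...,0]<8)|(h[...,0]>172))&(h[...,1]>150)&(h[...,2]>100)).astype(np.uint8)
n,_,st,ct=cv2.connectedComponentsWithStats(red)
print([(st[j].tolist(),onplane(i,ct[j],144)[:2].round(1).tolist()) for j in range(1,n) if 320<ct[j][0]<380 and st[j][4]>10])
a=cv2.imread("pics/scene4.png")[175:300,135:275].astype(int);print("tray change px",(abs(a-im[175:300,135:275]).max(2)>40).sum())
E
```

```text
19.4 [413.37097738 194.40012074 432.8338361 ] [-0.02   0.08  -0.028 -0.01  -0.043 -0.015]
[[326.9, 144.9], [338.0, 140.3], [353.1, 156.0], [364.2, 151.0], [324.1, 179.5], [334.8, 174.5], [349.0, 191.9], [359.6, 186.4]]
[316 132]
132 88888888888888888888888888888888888888888887777777777777
134 88888888888888888888888888888888888888888887777777777777
136 88888888888888888888888888888888888888888887777777777777
138 88888888888888888888888888888888888888888887777777777777
140 88888888888888888888889999888888888888888877777777777777
142 8888888888888888899acdeffedca988888888888877777777777777
144 88888888888889acdeffffffffffeddcba9888888877777777777777
146 888888888889acefffffffdba999aabbdeeedca98877777777766666
148 8888888888889bcdeffffeca98877888adfffffeba88777666676666
150 8888888888889aaaabbcdeeedddeeeeeffffeedb999aaaa998766666
152 8888888888889aaaaaaaabbbcdefffffedb98877789bdeffec976666
154 8888888888889aaaaaaaaaaaaaabbcddccba99abdeeffffedb976666
156 888888888889aaaaaaaaaaaaaaaaaaabbccccdeffffeddccba866666
158 888888888889aaaaaaaaaaaaaaaaaaaaaaaabbcddcccccccba987776
160 888888888889a
[... 602 characters left out ...]
edba99aaaaaaaaaaaaaaaaaaaaaaaabbbccccccccdeeeeeeeed
182 ffeeeeeeddbbaaaaaaaaaaaaaaaaaaaaaaabbcccccccccdeeeeeeeee
184 eeeeeeeeeeeeeddcbaaaaaaaaaaaaaaaaaabbccccccccdeeeeeeeeee
186 eeeeeeeeeeeeeeeeeddcbaaaaaaaaaaaaaabbccccccccdeeeeeeeeee
188 eeeeeeeeeeeeeeeeeeeeedbaaaaaaaaaaabbbccccccddeeeeeeeeeee
190 cdeeeeeeeeeeeeeeeeeeeeeeddbaaaaaaabbcccddeeeeeeeeeeeeeee
192 89bdeeeeeeeeeeeeeeeeeeeeeeeeedccccccddeeeeeeeeeeeeeeeeee
194 9988aceeeeeeeeeeeeeeeeeeeeeeeeeeeeeeeeeeeeeeeeeeeeeeeeed
196 7888789bdeeeeeeeeeeeeeeeeeeeeeeeeeeeeeeeeeeeeeeeeddcbaa9
198 567888878aceeeeeeeeeeeeeeeeeeeeeeeeeeeeeeeddcbba9999999a
[([339, 147, 9, 2, 16], [592.5, 189.2]), ([351, 151, 8, 4, 16], [628.3, 189.1])]
tray change px 731
```

The block stands upright at the pan's centre. I'll check the tray against the first picture, then hand in.

```bash
python3 - <<'E'
from h import *
from cell import robot
im=cv2.imread("pics/scene7.png").astype(int);a=cv2.imread("pics/scene0.png").astype(int);b=cv2.imread("pics/scene4.png").astype(int)
d=(abs(a-im).max(2)>40)[175:300:3,130:280:2]
for r in d: print(''.join('#' if v else '.' for v in r))
s=robot.observe();print(s["joint_velocities"].round(3),s["contact_force"].round(1))
E
```

```text
......................................#########............################
...................................####...##...##.............###########..
..................................................####..........#####......
....................................................####..............#####
.......................................................###........#########
.........................................................###.......########
............................................................###......######
....................##........................................###..........
................########........................................##.........
..............############.................................................
...............#############...............................................
.................#############.............................................
...................#############...........................................
.....................#########.............................................
.......................####.........
[... 1452 characters left out ...]
...............................
...........................................................................
...........................................................................
...........................................................................
...........................................................................
...........................................................................
...........................................................................
...........................................................................
...........................................................................
[-0.02   0.064 -0.014 -0.004 -0.017 -0.005] [ 0.2 -0.1  0.2]
```

Only the reject's place has changed, apart from shadows, so the other blocks haven't moved.

send_rows:
  deltas:
    - {"xyz": [0,0,0],"dr": [0,0,0],"grip": 0.5}
    - {"xyz": [0,0,0],"dr": [0,0,0],"grip": 0.5}

```text
time_s: 19.7
ee_pos: [416.9, 194.4, 429.0]
orientation: [0.0, 1.0, -0.008, -0.001]
contact_force: [-0.2, 0.9, -0.7]
width: 0.751
gripper_force: 0.0
```

```bash
python3 -c "
from cell import robot
print(robot.job_done())"
```

```text
the job is handed in; nothing more can be done
None
```

I tipped the reject, drew it out and set it upright within a few millimetres of the pan's centre; the other valve bodies still stand in their places, and I handed the job in at about 20 s (no verdict came back).

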